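# Fetch a gel pot from under the display riser with a reacher

### The job

A small gel pot with a yellow lid has got under the clear display riser, where a hand does not fit. Hold the reacher by its handle, close its jaws on the pot by squeezing the trigger firmly but gently (the pot is brittle, so a full squeeze cracks it), draw the pot out upright and leave it on the pink mat, let go of it and lay the reacher down flat. Do not touch the pot with the robot's own fingers, do not push hard against the riser, and leave the two polish bottles and the buffer block where they stand.

Things in the scene. Friction and masses are not known exactly. Their poses are not given: they have to be found in the camera images.
- reacher: Black pick-up tool, 290 mm long, 0.23 kg, lying flat. Origin on its underside below the handle's middle; x along the shaft to the jaws, y to the fixed grip, z up. Cross bars 26 mm high at x -45 and +46 mm, shaft at y 8 mm; a steel rod 37 mm high joins trigger and jaw. Jaws x 143 to 239 mm, 6 to 38 mm above the underside; black fixed jaw on +y, red jaw on -y. Open jaws span y +34 to -53 mm.
- reacher_grip (a point): Middle of the handle, 30 mm above the underside, axes as the reacher. Take it here from above, fingers closing along y, on two upright plates (x -33 to 33 mm, z 5 to 47 mm): black fixed grip on +y, red trigger on -y; 64 mm wide over both at rest, 38 mm squeezed. As a hand closes on it by d, the trigger goes in by d and the tool's body shifts d/2 towards its -y.
- trigger (a joint): Travel of the trigger into the handle (towards +y), m: 0 at rest, 0.026 fully in. Its spring resists with 10 N at rest, 15.2 N fully in; 2 mm in holds the tool securely. The red jaw moves along with it, mm for mm, but is springy: once it bears on the pot, each further mm adds about 2 N at the pot and 2 N at the trigger. Keep the tool some 8 mm off the table while squeezing, or it rubs.
- jaw: Red springy jaw on the trigger's rod. Origin at reacher x 150, y -28, z 0 mm at rest, axes as the reacher. Its rubber pad, at x 63 mm, sits on a screw set 0 to 8 mm inwards, different every time and not measured: it meets the pot at 13 to 21 mm of trigger travel, to be felt as a rise in squeeze force over the spring's. 3 to 5 N on the pot is good; over 8 N cracks it.
- reacher_bite (a point): Where the pot's centre lies once it is against the fixed jaw: reacher x 213, y 8, z 16 mm, axes as the reacher. With the trigger out the free space here runs from 18 mm on +y (fixed jaw) to between 31 and 39 mm on -y (pad, by its setting).
- fixed_jaw (a point): Middle of the fixed jaw's flat rubber face (reacher x 213, y 26, z 16 mm), which looks to the reacher's -y.
- jar: The gel pot: upright round pot, 36 mm diameter, 28 mm tall, white with a yellow lid, about 60 g, brittle. Origin at the centre of its underside.
- riser: Clear acrylic display riser fixed on the table, 180 mm deep (x), 320 mm wide (y), 69 mm tall. Origin under its middle; x points in to the closed back, the open front edge is at x -90 mm. The gap is 64 mm high, 310 mm wide, with the table as floor and a clear back wall at x 85 mm. Small bottles up to 137 mm high are fixed on its top at x 54 to 82 mm.
- riser_mouth (a point): Middle of the open front edge of the gap, on the table; axes as the riser, x pointing inwards.
- mat: Thin pink work mat flat on the table in front of the riser, 140 mm (its x) by 180 mm (its y), 1 mm thick and no obstacle to sliding. Origin at its centre.
- polish_blue: Bystander: blue polish bottle, 32 mm diameter, 58 mm tall, standing under the riser to the +y side of the pot. Origin under its centre.
- polish_green: Bystander: green polish bottle, 32 mm diameter, 58 mm tall, standing on the open table. Origin under its centre.
- buffer: Bystander: grey nail buffer block 30 x 95 x 30 mm lying on the table. Origin under its centre.

How it is judged (in metres and radians):
On the way, in this order (a step that is already met when the one before it is completed fails the run):
1. the pot is squeezed between the reacher's jaws (over 1 N) while it is still under the riser (contact force between jaw and jar above 1 N and x of jar in the frame of riser above -0.09 m and x of jar in the frame of reacher between 0.15 and 0.25 m and y of jar in the frame of reacher between -0.02 and 0.02 m), for 0.2 s.
2. the pot, still squeezed in the jaws, has been drawn out of the riser (contact force between jaw and jar above 0.5 N and x of jar in the frame of riser below -0.11 m), for 0.1 s.
At the end, for the whole second after the job is handed in: The pot stands upright on the table surface with its centre on the pink mat (within 65 mm of the mat's middle along its x and 85 mm along its y), at rest and no longer squeezed (jaw force under 0.3 N); the reacher lies flat on the table at rest with its trigger released (under 3 mm in) (x of jar in the frame of mat between -0.065 and 0.065 m and y of jar in the frame of mat between -0.085 and 0.085 m and height (world z) of jar below 0.005 m and angle between each of jar, reacher's own z axis and vertical below 0.1 rad and linear speed of each of jar, reacher below 0.02 m/s and contact force between jaw and jar below 0.3 N and value of joint trigger below 0.003 m and height (world z) of reacher below 0.01 m); the robot touches nothing.
It fails at once if the jaw squeezes the pot with more than 8 N: it cracks (contact force between jaw and jar above 8 N).
It fails at once if the robot's fingers touch the pot (contact force between the fingers and jar above 0.3 N).
It fails at once if the reacher or the robot pushes the riser with more than 15 N (contact force between any of reacher, the arm and riser above 15 N).
It fails at once if the pot is tipped over (angle between jar's own z axis and vertical above 0.6 rad).
It fails at once if a bystander is moved by more than 20 mm (distance of any of polish_blue, polish_green, buffer from where it was at the start of the episode above 0.02 m).
It also fails if it takes over 64 s, if anything falls off the work surface, if the arm or the gripper's body presses on something with over 40 N, if the wrist force passes 120 N, or if a joint passes its speed limit or range.

### The arm

A 6-joint arm with a two-finger parallel gripper is mounted at the origin on the work surface. World frame = base frame: x ahead of the robot, y to its left, z up, the work surface at z = 0. Lengths are in m, angles in degrees, forces in N, time in s.
With the tool pointing down it reaches from about 0.35 to 0.875 m from the base axis. Payload 4.2 kg.
Tool frame: the origin (TCP) lies on the centre line of the jaws, within the pads' length; the fingertips stand 17 mm ahead of it and the grasp point (between the pads) lies 2 mm behind it; z points along the fingers, y is the direction in which the jaws open and shut (so a half turn about z gives the same grasp; the last joint's range is limited). The gripper opens to 87 mm and grips with 3 to 60 N. Pads are 19 mm wide; open, the fingers measure 117 mm over their backs; the gripper's body (75 mm by 190 mm) begins 51 mm behind the grasp point.
Start: joints at [-48.724, 22.042, 0.453, 0, -68.411, -14.817], TCP at [0.278, -0.56, 0.218] pointing down, gripper open.
Joint ranges: [-179.83, 179.83], [-69.29, 118.12], [-61.27, 80.66], [-181.25, 117.63], [-171.15, -9.14], [-177.46, 177.46]. Speed limits (degrees/s): [159.86, 159.86, 180, 180, 180, 180].

### API

Orientations are given as a 3x3 rotation matrix whose columns are the frame's x, y, z axes.
In Python, from station import * gives the robot as it stands.
- The arm moves only by the tool play_rows, never from a script. Its argument "targets" is a list that holds one entry, the list of rows, each a list of 5 numbers: the closure, from 0 (fully open) to 1 (shut), then the shift along the world's x, y, z in m, then the turn about the world's z in rad. In form: [[[gripper, x, y, z, twist], ...]]. A call has 1 to 5 rows; each row is the pose to reach, as a shift and turn from the pose commanded when the call began; what a row does not reach only later rows make up. A row lasts 1/12 s, in which the tool goes at most 41.7 mm and 7.16 degrees, less where a joint would pass 70% of its speed; a pose out of reach is approached as far as the arm can. A call with a gripper value outside its range is refused whole. The fingers move at their own pace and stop on an object; the grip force is fixed at half the most. Time passes only in rows, so rows that repeat a pose let the fingers close. It gives the time, the measured TCP pose, the force and the opening at its end, in the units of the state.
- sense(): the state, without advancing time (a new reading comes with each control period).
- capture(name): name is "scene" or "side" or "wrist"; returns the picture (420x560x3 uint8, blue, green, red); there is no depth.
- get_calibration(name): a dict with "camera_matrix" (3x3 intrinsics, pixels), "T" (4x4, takes a point from camera to world coordinates). Camera axes: x right, y up, looking along -z (the intrinsics and any distortion apply to the point x, -y, -z); pixel columns grow to the right and rows downward; lengths in m; the calibration is good to about 2 mm. The wrist camera is an equidistant fisheye: a pixel r from the principal point sees the ray r / f radians off the axis. A picture is of the moment at which its call begins: read the wrist's pose just before it. get_calibration takes no time and is no camera call; for the wrist camera it gives the pose at the moment of the call.
- finish_job(): hands the job in, once; it reports no verdict.
The state is a dict: "time_s": time; "joints": joint angles; "joint_velocities": joint speeds; "effort": joint torques, N m; "tcp_pos": TCP position; "ee_rot": TCP orientation; "wrist_force": force on the tool from outside, world axes, zero at the start; "moment": the same for the moment, N m; "gripper_width": opening from 0.0 (shut) to 1.0 (fully open).
Only numpy, scipy, OpenCV 4.12 (cv2) and the standard library are available. Lean on these libraries where they do the work, as an engineer would, in place of code of your own. Each camera call takes 0.05 s, during which the arm holds its last target. There are 200 camera calls.

## Working session

There is one attempt and no reset: what is moved stays moved. The work goes in short steps, Python scripts to look and compute and a tool call to move; the robot and the scene stay as the last step left them, time stands still between calls to the robot, and variables do not carry over. Pictures are saved under pics/ and viewed, on a budget of 10 in all, crops included, one or two more only if the job needs it, and the job is handed in when it is done.

Besides the shell and the picture viewer there is one more tool, called after "Emit:" by a JSON object that holds its "api" and its "payload". play_rows: Moves the arm, as the interface text tells. Its arguments: {"type":"object","properties":{"targets":{"type":"array","items":{"type":"array","items":{"type":"array","items":{"type":"number"}}}}},"required":["targets"]}

```bash
mkdir -p pics
cat > h.py <<'E'
from station import *
import numpy as np, cv2
def ray(name,u,v,cal=None):
    c=cal or get_calibration(name);K=np.array(c["camera_matrix"]);T=np.array(c["T"])
    a=(u-K[0,2])/K[0,0];b=(v-K[1,2])/K[1,1]
    if name=="wrist":
        r=np.hypot(a,b);s=np.sin(r)/r if r>1e-9 else 1;d=np.array([a*s,-b*s,-np.cos(r)])
    else: d=np.array([a,-b,-1.])
    return T[:3,3],T[:3,:3]@d
def onz(name,u,v,z=0.,cal=None):
    o,d=ray(name,u,v,cal);return o+d*(z-o[2])/d[2]
def proj(name,P,cal=None):
    c=cal or get_calibration(name);K=np.array(c["camera_matrix"]);T=np.array(c["T"])
    p=T[:3,:3].T@(np.array(P)-T[:3,3]);x,y,z=p[0],-p[1],-p[2]
    if name=="wrist":
        r=np.hypot(x,y);t=np.arctan2(r,z);x,y,z=x/r*t,y/r*t,1
    return K[0,0]*x/z+K[0,2],K[1,1]*y/z+K[1,2]
def snap(n,f):
    im=capture(n);cv2.imwrite("pics/"+f+".png",im);return im
E
python3 - <<'E'
from h import *
print(sense())
snap("scene","s1");snap("side","d1")
for n in("scene","side","wrist"):print(n,get_calibration(n))
E
```

```text
{'time_s': 0.0, 'joints': array([-4.87265338e+01,  2.20891824e+01,  3.79289710e-01, -3.03249362e-02,
       -6.84114887e+01, -1.48166973e+01]), 'joint_velocities': array([ 0.14884302, -0.02088423, -0.07046013, -0.00051129,  0.08212072,
       -0.04050289]), 'effort': array([-6.32430310e-04, -3.90660059e+01,  1.87405998e+01,  4.21989486e+00,
        1.10384321e-02, -1.94299637e-04]), 'tcp_pos': array([ 0.27819538, -0.55897544,  0.21706945]), 'ee_rot': array([[-8.95357716e-01, -4.45346499e-01, -1.02756779e-03],
       [-4.45347679e-01,  8.95355667e-01,  1.91680979e-03],
       [ 6.63941201e-05,  2.17385537e-03, -9.99997635e-01]]), 'wrist_force': array([ 0.0550696 ,  0.42270507, -0.0902627 ]), 'moment': array([ 0.05147368,  0.01455647, -0.0005584 ]), 'gripper_width': 1.0018254190300524}
scene {'camera_matrix': array([[529.28196832,   0.        , 272.7569117 ],
       [  0.        , 529.28196832, 209.48281945],
       [  0.        ,   0.        ,   1.        ]]), 'T': array([[-0.5716274 , -0.4692817 ,  0.67306522,  1.31251128],
       [ 0.82032562, -0.34440469,  0.45656465,  0.51143509],
[... 283 characters left out ...]
 ,   1.        ]]), 'T': array([[ 0.88458556,  0.22982176, -0.40582058,  0.07672765],
       [-0.46613315,  0.46386631, -0.75335777, -0.9032214 ],
       [ 0.01510849,  0.85557583,  0.51745698,  0.66923395],
       [ 0.        ,  0.        ,  0.        ,  1.        ]])}
wrist {'camera_matrix': array([[325.1922621 ,   0.        , 269.97566741],
       [  0.        , 325.1922621 , 208.58963076],
       [  0.        ,   0.        ,   1.        ]]), 'T': array([[-0.44527637, -0.86499938, -0.23131151,  0.21522013],
       [ 0.89539228, -0.42979447, -0.1164018 , -0.59164494],
       [ 0.00127107, -0.25894551,  0.96589109,  0.38423083],
       [ 0.        ,  0.        ,  0.        ,  1.        ]])}
```

View pics/s1.png

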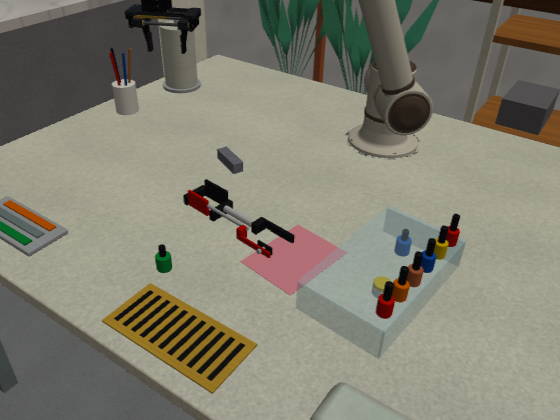

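View pics/d1.png

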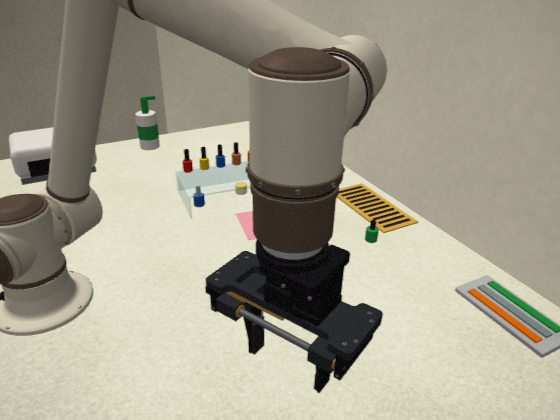

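Scene: reacher handle ~(208,197), jaws to (290,237), mat centre ~(295,258), pot lid (382,285), green (163,262), buffer (230,160). The side view is blocked by the arm. Zooming in next.

Run:
```python
import cv2
im=cv2.imread("pics/s1.png")
cv2.imwrite("pics/s1a.png",cv2.resize(im[170:350,175:475],None,fx=2.66,fy=2.66,interpolation=cv2.INTER_CUBIC))
from h import *
for n,p,z in [("handle",(208,197),.03),("jawfix",(292,238),.03),("mat",(295,258),0),("lid",(382,285),.028),("green",(163,270),0),("blue",(403,254),0),("buffer",(230,160),.02)]:print(n,onz("scene",*p,z).round(3))
```

```text
handle [ 0.556 -0.185  0.03 ]
jawfix [0.568 0.057 0.03 ]
mat [0.589 0.079 0.   ]
lid [0.585 0.272 0.028]
green [ 0.777 -0.117  0.   ]
blue [0.443 0.258 0.   ]
buffer [ 0.379 -0.261  0.02 ]
```

View pics/s1a.png

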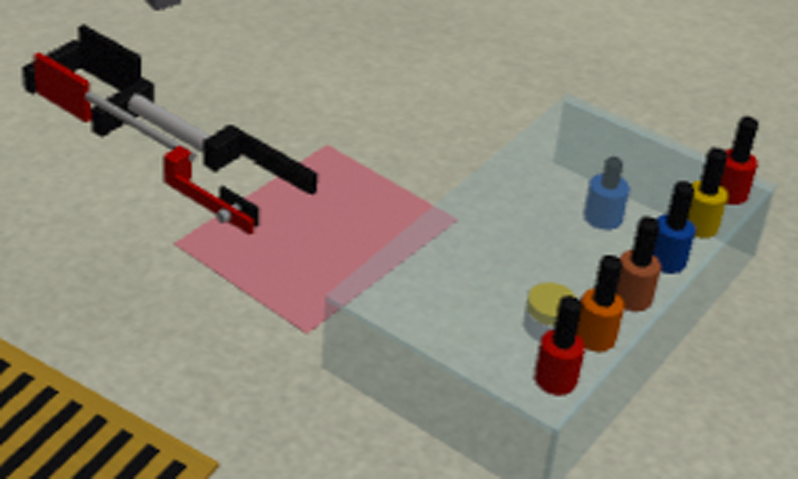

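The crop shows (crop pixels) riser top corners (326,298), (565,98), (555,432), (773,188), mat corners (175,243), (328,146), (457,220), (308,332), lid centre (550,301), and the fixed jaw tip (317,178).

Run:
```python
from h import *
from scipy.optimize import least_squares
cal=get_calibration("scene")
def fit(loc,pix,x0):
    loc=np.array(loc,float)/1000;pix=np.array(pix)/2.66+[175,170]
    def f(p):
        c,s=np.cos(p[2]),np.sin(p[2])
        W=np.c_[p[0]+c*loc[:,0]-s*loc[:,1],p[1]+s*loc[:,0]+c*loc[:,1],loc[:,2]]
        return np.ravel([proj("scene",w,cal) for w in W]-pix)
    r=least_squares(f,x0);print(r.x.round(4),np.degrees(r.x[2]).round(1),r.fun.round(1));return r.x
ri=fit([[-90,-160,69],[-90,160,69],[90,-160,69],[90,160,69]],[(326,298),(565,98),(555,432),(773,188)],[.55,.27,1.5])
m=fit([[-70,-90,1],[-70,90,1],[70,90,1],[70,-90,1]],[(175,243),(328,146),(457,220),(308,332)],[.59,.08,1.5])
re=fit([[-33,32,47],[33,32,47],[-33,-32,47],[33,-32,47],[239,30,38]],[(80,27),(140,62),(36,55),(90,90),(317,179)],[.55,-.18,1.5])
def inn(f,P):
    c,s=np.cos(f[2]),np.sin(f[2]);d=P[:2]-f[:2];return np.array([c*d[0]+s*d[1],-s*d[0]+c*d[1]])
px=lambda U,V:(U/2.66+175,V/2.66+170)
jar=onz("scene",*px(550,301),.028);bl=onz("scene",*px(606,218),0.0)
print("jar",jar,inn(ri,jar),inn(re,jar),"blue",bl,inn(ri,bl))
print("mouth angle mat in riser",inn(ri,m))
```

```text
[0.5607 0.2628 1.4764] 84.6 [-1.2  0.1  0.1 -1.5  0.3  0.9  0.9 -0.7]
[0.5868 0.0772 1.4157] 81.1 [-0.4  0.  -0.2 -0.7  0.8 -0.3 -0.2  0.6]
[ 0.5608 -0.1802  1.4201] 81.4 [ 3.7  1.5  0.1 -0.7 -0.9  1.6 -2.4  0.1 -0.3 -2. ]
jar [0.58047482 0.26959561 0.028     ] [ 0.00863913 -0.0190896 ] [0.44767632 0.04810075] blue [0.43658145 0.25477153 0.        ] [-0.01968186  0.12276588]
mouth angle mat in riser [-0.18225313 -0.04354372]
```

Emit:
{"api": "play_rows", "payload": {"targets": [[[0,0.0236,0.0316,0,0.08],[0,0.0472,0.0632,0,0.16],[0,0.0708,0.0948,0,0.24],[0,0.0944,0.1264,0,0.32],[0,0.118,0.158,0,0.4]]]}}

```text
time_s: 0.52
tcp_pos: [0.3969, -0.3998, 0.2177]
ee_rot: [[-0.649, -0.761, -0.001], [-0.761, 0.649, 0.001], [-0.0, 0.001, -1.0]]
wrist_force: [1.0, -0.4, -0.5]
gripper_width: 1.0
```

Emit:
{"api": "play_rows", "payload": {"targets": [[[0,0.0236,0.0316,0,0.08],[0,0.0472,0.0632,0,0.16],[0,0.0708,0.0948,0,0.24],[0,0.0944,0.1264,0,0.32],[0,0.118,0.158,0,0.4]]]}}

```text
time_s: 0.93
tcp_pos: [0.515, -0.2416, 0.2179]
ee_rot: [[-0.3, -0.954, -0.001], [-0.954, 0.3, 0.0], [-0.0, 0.001, -1.0]]
wrist_force: [1.3, -0.6, 0.2]
gripper_width: 1.0
```

Emit:
{"api": "play_rows", "payload": {"targets": [[[0,0.0236,0.0316,0,0.08],[0,0.0472,0.0632,0,0.16],[0,0.0472,0.0632,0,0.16]]]}}

```text
time_s: 1.18
tcp_pos: [0.5651, -0.1755, 0.2173]
ee_rot: [[-0.14, -0.99, 0.001], [-0.99, 0.14, 0.001], [-0.001, -0.001, -1.0]]
wrist_force: [0.1, -0.5, 0.1]
gripper_width: 1.002
```

Run:
```python
from h import *
s=sense();print(s["tcp_pos"],s["ee_rot"],s["joints"])
np.savez("w1.npz",**get_calibration("wrist"))
im=snap("wrist","w1");cv2.imwrite("pics/w1a.png",cv2.resize(im,(800,600),interpolation=cv2.INTER_CUBIC))
snap("side","d2")
```

```text
[ 0.5651389  -0.17554169  0.21726667] [[-1.39741502e-01 -9.90187637e-01  8.69146251e-04]
 [-9.90187776e-01  1.39742028e-01  5.77029057e-04]
 [-6.92823298e-04 -7.79983087e-04 -9.99999456e-01]] [-1.60810049e+00  1.88278564e+01 -4.50289483e+00 -3.75269123e-02
 -6.66204023e+01 -6.40992850e+00]
```

View pics/w1a.png

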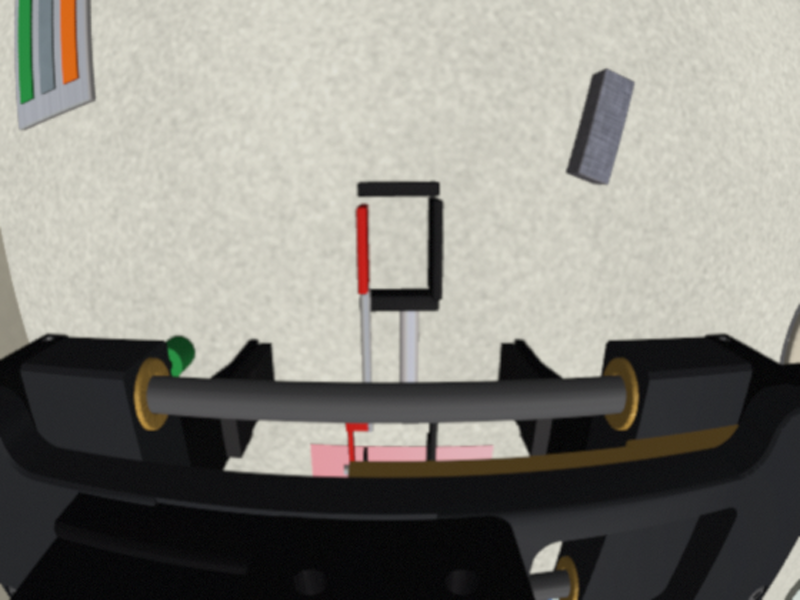

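Wrist view shows (800x600 px) the trigger's top at (363,206)–(363,293), the fixed grip at (436,198)–(437,298), the shaft at (409,350), and the handle nearly aligned with the tool.

Run:
```python
from h import *
from scipy.optimize import least_squares
cal=dict(np.load("w1.npz"))
# outer top edges of grip plates, and shaft side (only u)
loc=np.array([[-33,-32,47],[33,-32,47],[-33,32,47],[33,32,47]])/1000
pix=np.array([(357.5,206),(358.5,293),(441.5,199),(440.5,298)])/1.42857
def f(p):
    c,s=np.cos(p[2]),np.sin(p[2])
    W=np.c_[p[0]+c*loc[:,0]-s*loc[:,1],p[1]+s*loc[:,0]+c*loc[:,1],loc[:,2]]
    return np.ravel([proj("wrist",w,cal) for w in W]-pix)
r=least_squares(f,[.56,-.18,1.42]);print(r.x.round(4),np.degrees(r.x[2]),r.fun.round(1))
for U,V,z in[(363,206,.047),(363,293,.047),(436,199,.047),(436,298,.047),(409,320,.02),(410,375,.02),(366,300,.037),(367,375,.037),(398,183,.026)]:
    print(U,V,onz("wrist",U/1.42857,V/1.42857,z,cal).round(4))
```

```text
[ 0.553  -0.192   1.4412] 82.57682881389408 [-1.7 -0.6 -0.9  0.3  1.3  3.9  1.2 -3.8]
363 206 [ 0.5749 -0.2274  0.047 ]
363 293 [ 0.5846 -0.1632  0.047 ]
436 199 [ 0.5218 -0.2253  0.047 ]
436 298 [ 0.5307 -0.1517  0.047 ]
409 320 [ 0.5529 -0.1285  0.02  ]
410 375 [ 0.5582 -0.0791  0.02  ]
366 300 [ 0.584  -0.1548  0.037 ]
367 375 [ 0.5929 -0.0918  0.037 ]
398 183 [ 0.5471 -0.2401  0.026 ]
```

View pics/d2.png

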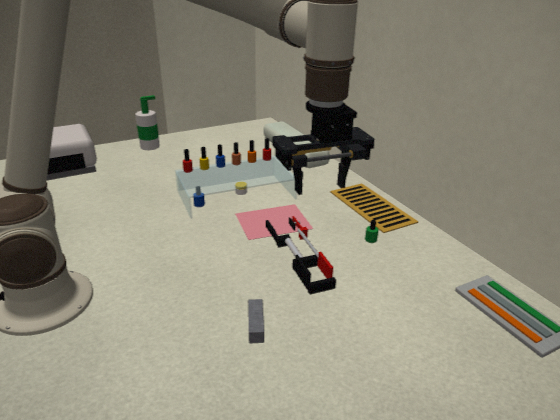

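Emit:
{"api": "play_rows", "payload": {"targets": [[[0,-0.012,-0.0175,-0.03,0.01],[0,-0.012,-0.0175,-0.07,0.01],[0,-0.012,-0.0175,-0.11,0.01],[0,-0.012,-0.0175,-0.145,0.01],[0,-0.012,-0.0175,-0.145,0.01]]]}}

```text
time_s: 1.7
tcp_pos: [0.5429, -0.1979, 0.0658]
ee_rot: [[-0.143, -0.99, -0.016], [-0.99, 0.143, 0.003], [-0.001, 0.016, -1.0]]
wrist_force: [-1.2, 0.2, -1.0]
gripper_width: 1.002
```

Emit:
{"api": "play_rows", "payload": {"targets": [[[0,0,0,-0.025,0],[0,0,0,-0.0445,0],[0,0,0,-0.0445,0],[0.2,0,0,-0.0445,0],[0.22,0,0,-0.0445,0]]]}}

```text
time_s: 2.12
tcp_pos: [0.5511, -0.1985, 0.031]
ee_rot: [[-0.139, -0.99, 0.003], [-0.99, 0.139, -0.001], [0.0, -0.004, -1.0]]
wrist_force: [-0.7, 0.2, 0.7]
gripper_width: 0.918
```

Emit:
{"api": "play_rows", "payload": {"targets": [[[0.24,0,0,0,0],[0.27,0,0,0,0],[0.3,0,0,0,0],[0.3,0,0,0,0],[0.3,0,0,0,0]]]}}

```text
time_s: 2.53
tcp_pos: [0.5505, -0.198, 0.0303]
ee_rot: [[-0.138, -0.99, 0.002], [-0.99, 0.138, -0.001], [0.0, -0.002, -1.0]]
wrist_force: [-0.9, 0.8, 8.1]
gripper_width: 0.71
```

Emit:
{"api": "play_rows", "payload": {"targets": [[[0.3,0,0,0,0],[0.32,0,0,0.004,0],[0.32,0,0,0.008,0],[0.32,0,0,0.011,0],[0.32,0,0,0.011,0]]]}}

```text
time_s: 2.95
tcp_pos: [0.5497, -0.1978, 0.04]
ee_rot: [[-0.139, -0.99, 0.0], [-0.99, 0.139, -0.0], [-0.0, -0.0, -1.0]]
wrist_force: [0.0, -1.0, -3.3]
gripper_width: 0.682
```

Run:
```python
from h import *
s=sense();print(s["tcp_pos"],s["wrist_force"],s["moment"],s["gripper_width"],s["effort"])
im=snap("scene","s2");b=snap("side","d3")
a=cv2.resize(im[150:320,175:415],(800,567),interpolation=cv2.INTER_CUBIC)
cv2.imwrite("pics/s2a.png",a)
```

```text
[ 0.5497221  -0.19777033  0.03999867] [ 0.00418098 -0.95368038 -3.25409945] [-0.14684077  0.04373545  0.04053835] 0.6823582226811384 [-3.29449587e-02 -4.10229135e+01  1.43583977e+01  3.24011765e+00
 -5.10463142e-02  1.04577459e-03]
```

View pics/s2a.png

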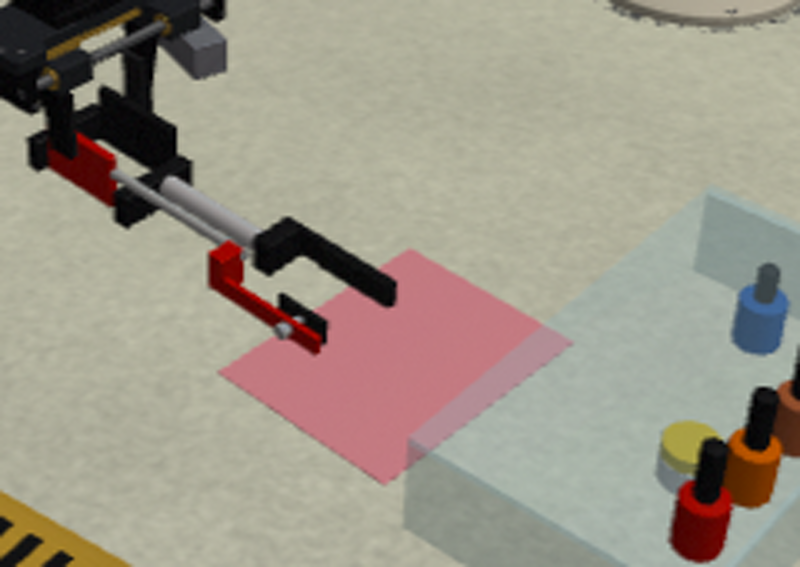

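Tool is lifted with jaws open and clear. I'll sweep the squeeze in air to learn the spring signature in the opening/force readings.

Emit:
{"api": "play_rows", "payload": {"targets": [[[0.42,0,0,0,0],[0.42,0,0,0,0],[0.42,0,0,0,0],[0.42,0,0,0,0],[0.42,0,0,0,0]]]}}

```text
time_s: 3.47
tcp_pos: [0.5496, -0.1978, 0.0395]
ee_rot: [[-0.139, -0.99, -0.0], [-0.99, 0.139, 0.0], [0.0, 0.0, -1.0]]
wrist_force: [0.7, -0.1, -2.7]
gripper_width: 0.584
```

```bash
cat > r.py <<'E'
from h import *
s=sense();print(s["time_s"],s["tcp_pos"].round(4),"F",s["wrist_force"].round(2),"M",s["moment"].round(3),"w %.5f"%s["gripper_width"],"travel mm %.2f"%(64-87*s["gripper_width"]),"e",s["effort"].round(2))
E
python3 r.py
```

```text
3.4667 [ 0.5496 -0.1978  0.0395] F [ 0.72 -0.08 -2.7 ] M [-0.074  0.074  0.008] w 0.58441 travel mm 13.16 e [  0.   -41.17  14.59   3.32   0.05   0.  ]
```

Emit:
{"api": "play_rows", "payload": {"targets": [[[0.52,0,0,0,0],[0.52,0,0,0,0],[0.52,0,0,0,0],[0.52,0,0,0,0],[0.52,0,0,0,0]]]}}

```text
time_s: 3.88
tcp_pos: [0.5497, -0.1978, 0.0397]
ee_rot: [[-0.139, -0.99, 0.0], [-0.99, 0.139, 0.0], [-0.0, -0.0, -1.0]]
wrist_force: [1.5, 0.1, -2.3]
gripper_width: 0.49
```

```bash
python3 r.py
```

```text
3.8833 [ 0.5497 -0.1978  0.0397] F [ 1.5   0.14 -2.27] M [-0.043  0.072 -0.015] w 0.48977 travel mm 21.39 e [  0.   -41.18  14.61   3.32   0.05   0.  ]
```

Emit:
{"api": "play_rows", "payload": {"targets": [[[0.32,0,0,0,0],[0.32,0,0,0,0],[0.32,0,0,0,0],[0.32,0,0,0,0],[0.32,0,0,0,0]]]}}

```text
time_s: 4.3
tcp_pos: [0.5497, -0.1978, 0.0396]
ee_rot: [[-0.139, -0.99, -0.0], [-0.99, 0.139, 0.0], [-0.0, 0.0, -1.0]]
wrist_force: [-0.3, 0.3, -2.4]
gripper_width: 0.676
```

```bash
python3 r.py
```

```text
4.3 [ 0.5497 -0.1978  0.0396] F [-0.28  0.32 -2.38] M [-0.066  0.09  -0.034] w 0.67559 travel mm 5.22 e [ 0.000e+00 -4.118e+01  1.461e+01  3.320e+00  4.000e-02  0.000e+00]
```

```bash
cat > m.py <<'E'
from h import *
W=[];F=[];M=[]
for i in range(8):
    capture("side");s=sense();W.append(s["gripper_width"]);F.append(s["wrist_force"]);M.append(s["moment"])
print(s["time_s"],"w %.5f sd %.5f"%(np.mean(W),np.std(W)),"travel %.2f"%(64-87*np.mean(W)),"F",np.mean(F,0).round(2),np.std(F,0).round(2),"M",np.mean(M,0).round(3),"tcp",s["tcp_pos"].round(4))
E
python3 m.py
```

```text
4.7 w 0.68133 sd 0.00340 travel 4.72 F [-0.21 -0.07 -2.51] [0.56 0.3  0.36] M [-0.076  0.092 -0.001] tcp [ 0.5497 -0.1978  0.0396]
```

Emit:
{"api": "play_rows", "payload": {"targets": [[[0.42,0,0,0,0],[0.42,0,0,0,0],[0.42,0,0,0,0],[0.42,0,0,0,0],[0.42,0,0,0,0]]]}}

```text
time_s: 5.12
tcp_pos: [0.5497, -0.1978, 0.0396]
ee_rot: [[-0.139, -0.99, -0.0], [-0.99, 0.139, 0.0], [-0.0, 0.0, -1.0]]
wrist_force: [-0.9, 0.4, -1.4]
gripper_width: 0.587
```

```bash
python3 m.py
```

```text
5.5167 w 0.58346 sd 0.00163 travel 13.24 F [-0.14  0.1  -2.24] [0.65 0.34 0.28] M [-0.073  0.113 -0.017] tcp [ 0.5497 -0.1978  0.0396]
```

Emit:
{"api": "play_rows", "payload": {"targets": [[[0.5,0,0,0,0],[0.5,0,0,0,0],[0.5,0,0,0,0],[0.5,0,0,0,0],[0.5,0,0,0,0]]]}}

```text
time_s: 5.93
tcp_pos: [0.5497, -0.1978, 0.0397]
ee_rot: [[-0.139, -0.99, -0.0], [-0.99, 0.139, -0.0], [0.0, 0.0, -1.0]]
wrist_force: [0.0, -0.1, -2.5]
gripper_width: 0.506
```

```bash
python3 m.py
python3 - <<'E'
from h import *
im=snap("scene","s3");cv2.imwrite("pics/s3a.png",cv2.resize(im[200:280,220:320],(750,600),interpolation=cv2.INTER_CUBIC))
E
```

```text
6.3333 w 0.50359 sd 0.00231 travel 20.19 F [-0.26 -0.04 -2.2 ] [0.45 0.42 0.38] M [-0.063  0.11   0.014] tcp [ 0.5497 -0.1978  0.0396]
```

View pics/s3a.png

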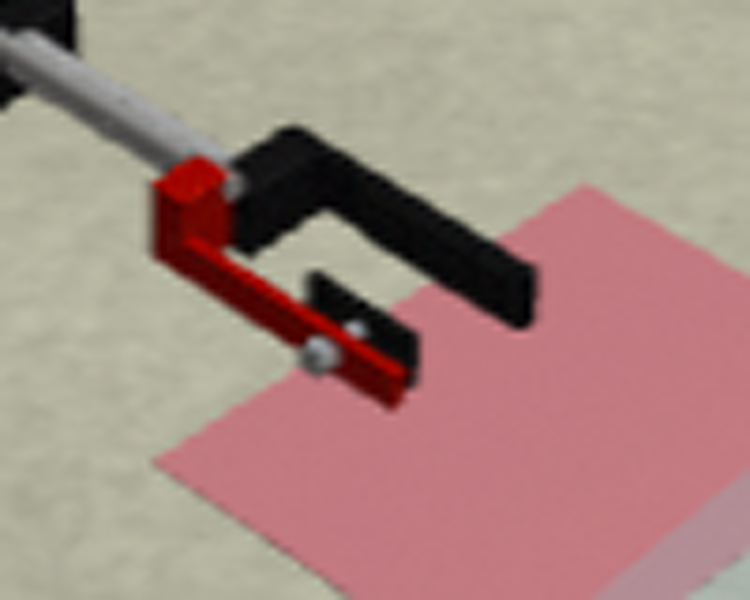

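The crop shows (750x600 px) the fixed jaw tip's inner lower corner at (521,328) and outer top at (537,266). The pad spans (315,270), (418,338), (415,386). Working out the pad position in the reacher's frame.

Run:
```python
from h import *
from scipy.optimize import least_squares
cal=get_calibration("scene")
px=lambda U,V:np.array([U/7.5+220,V/7.5+200])
z0=.0095
def w(p,l):
    c,s=np.cos(p[2]),np.sin(p[2]);x,y,z=np.array(l)/1000
    return [p[0]+c*x-s*y,p[1]+s*x+c*y,z0+z]
# hand centre known => reacher origin from jaws tip corners, with yaw from tool (82.0) and from scratch
for yaw in (81.5,82,82.7):
    yw=np.radians(yaw)
    L=[(239,26,6),(239,34,38)];P=[px(521,328),px(537,266)]
    f=lambda q:np.ravel([proj("scene",w((q[0],q[1],yw),l),cal)-p for l,p in zip(L,P)])
    r=least_squares(f,[.55,-.19]);q=(r.x[0],r.x[1],yw)
    for C in ((365,328),(369,326)):
        g=least_squares(lambda v:proj("scene",w(q,(v[0],v[1],16)),cal)-px(*C),[213,-8]);print(yaw,r.x.round(4),r.fun.round(1),"pad centre x,y",g.x.round(1))
    for n,C,z in(("fix elbow",(295,127),38),("red tip top",(412,372),None),("mat corner",(584,184),None)):
        if z:
            g=least_squares(lambda v:proj("scene",w(q,(v[0],v[1],z)),cal)-px(*C),[213,-8]);print(n,g.x.round(1))
```

```text
81.5 [ 0.5707 -0.1823] [-0.5  2.7  0.5 -2.7] pad centre x,y [210.8  -6.5]
81.5 [ 0.5707 -0.1823] [-0.5  2.7  0.5 -2.7] pad centre x,y [211.   -5.1]
fix elbow [151.9  25.6]
82 [ 0.5728 -0.1823] [-0.5  2.7  0.5 -2.7] pad centre x,y [210.5  -6.3]
82 [ 0.5728 -0.1823] [-0.5  2.7  0.5 -2.7] pad centre x,y [210.7  -4.9]
fix elbow [151.8  26.3]
82.7 [ 0.5757 -0.1823] [-0.5  2.7  0.5 -2.7] pad centre x,y [210.1  -5.9]
82.7 [ 0.5757 -0.1823] [-0.5  2.7  0.5 -2.7] pad centre x,y [210.3  -4.5]
fix elbow [151.8  27.4]
```

Run:
```python
from h import *
from scipy.optimize import least_squares
cal=get_calibration("scene")
px=lambda U,V:np.array([U/7.5+220,V/7.5+200])
z0=.0095
def w(p,l):
    c,s=np.cos(p[2]),np.sin(p[2]);x,y,z=np.array(l)/1000
    return [p[0]+c*x-s*y,p[1]+s*x+c*y,z0+z]
for yaw in (82,82.7):
    yw=np.radians(yaw)
    L=[(239,26,6),(239,34,26)];P=[px(521,328),px(537,266)]
    f=lambda q:np.ravel([proj("scene",w((q[0],q[1],yw),l),cal)-p for l,p in zip(L,P)])
    r=least_squares(f,[.55,-.19]);q=(r.x[0],r.x[1],yw)
    for C in ((365,328),(369,326)):
        g=least_squares(lambda v:proj("scene",w(q,(v[0],v[1],16)),cal)-px(*C),[213,-8]);print(yaw,r.x.round(4),r.fun.round(1),"pad centre x,y",g.x.round(1))
    for n,C,z in(("fix elbow",(295,127),38),("fix elbow",(295,127),26),("pad tr",(418,338),26),("pad br",(416,386),6),("red tip bottom",(393,410),6)):
            g=least_squares(lambda v:proj("scene",w(q,(v[0],v[1],z)),cal)-px(*C),[213,-8]);print(n,g.x.round(1))
    print([ (np.array(proj("scene",w(q,l),cal))-[220,200])*7.5 for l in ((213,-10,16),(213,8,16),(46,8,20))])
# raw table check: shadow-free mat corner vs fit
```

```text
82 [ 0.5664 -0.1862] [-0.4  0.4  0.4 -0.4] pad centre x,y [215.3 -12.1]
82 [ 0.5664 -0.1862] [-0.4  0.4  0.4 -0.4] pad centre x,y [215.5 -10.6]
fix elbow [156.6  20.5]
fix elbow [145.3  32.3]
pad tr [236.9 -14.1]
pad br [234.5 -11.7]
red tip bottom [236.8 -23.6]
[array([364.08788797, 321.01630333]), array([407.92140049, 291.9184434 ]), array([ 4.27396584, 41.47082882])]
82.7 [ 0.5693 -0.1862] [-0.3  0.4  0.3 -0.4] pad centre x,y [214.8 -11.8]
82.7 [ 0.5693 -0.1862] [-0.3  0.4  0.3 -0.4] pad centre x,y [215.  -10.4]
fix elbow [156.5  21.5]
fix elbow [145.3  33.4]
pad tr [236.4 -14.1]
pad br [234.  -11.6]
red tip bottom [236.2 -23.5]
[array([364.59844742, 322.30589826]), array([407.86731621, 292.8440901 ]), array([-0.83761124, 45.04883669])]
```

Emit:
{"api": "play_rows", "payload": {"targets": [[[0.4,0,0,0,0],[0.32,-0.01,0,0,0],[0.32,-0.02,0.02,0,0],[0.32,-0.024,0.05,0,0],[0.32,-0.022,0.08,0,0]]]}}

```text
time_s: 6.8
tcp_pos: [0.5248, -0.1178, 0.0393]
ee_rot: [[-0.142, -0.99, -0.003], [-0.99, 0.142, 0.0], [0.0, 0.003, -1.0]]
wrist_force: [-0.2, 0.2, -2.3]
gripper_width: 0.673
```

Emit:
{"api": "play_rows", "payload": {"targets": [[[0.32,0.001,0.01,0,0],[0.32,0.003,0.025,0,0],[0.32,0.004,0.03,0,0],[0.32,0.004,0.03,0,0]]]}}

```text
time_s: 7.13
tcp_pos: [0.5317, -0.0871, 0.0398]
ee_rot: [[-0.137, -0.991, 0.0], [-0.991, 0.137, 0.0], [-0.0, -0.0, -1.0]]
wrist_force: [-0.3, -0.4, -2.8]
gripper_width: 0.686
```

```bash
python3 r.py
python3 - <<'E'
from h import *
a=snap("scene","s4")[190:330,240:440];b=snap("side","d4")[150:290,160:360]
cv2.imwrite("pics/s4a.png",np.hstack([cv2.resize(a,(400,280),interpolation=cv2.INTER_CUBIC)]) if 0 else np.vstack([cv2.resize(a,(428,300),interpolation=cv2.INTER_CUBIC),cv2.resize(b,(428,300),interpolation=cv2.INTER_CUBIC)]))
E
```

```text
7.1333 [ 0.5317 -0.0871  0.0398] F [-0.32 -0.45 -2.84] M [-0.12   0.145 -0.051] w 0.68632 travel mm 4.29 e [  0.67 -37.34  13.66   3.09   0.04  -0.06]
```

View pics/s4a.png

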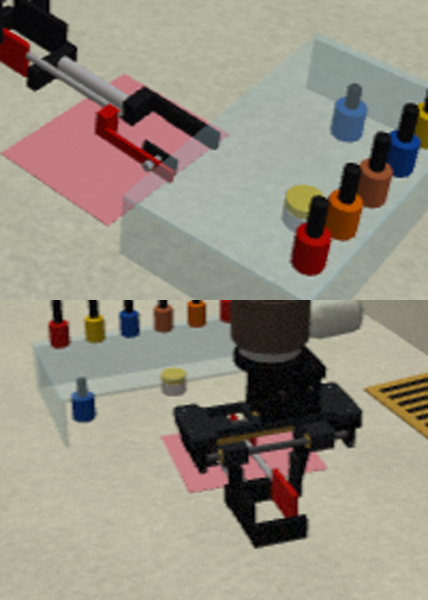

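Scene half: fixed jaw tip (217,145), lid (304,200). Side half: lid centre (174,75), and the jaws are at the mouth, not touching anything.

Run:
```python
from h import *
from scipy.optimize import least_squares
k=428/200
print("jar scene",onz("scene",240+304/k,190+199/k,.028),"side",onz("side",160+174/k,150+74/k,.028))
# side: mat & riser comparisons -> mat left corner visible (163,438),( 192,490)
print("mat side",onz("side",160+162/k,150+137/k,0),onz("side",160+193/k,150+190/k,0),"riser back-left bottom(68,445)",onz("side",160+68/k,150+145/k,0))
# colour segmentation of lid
for n,f in(("scene","s4"),("side","d4")):
    im=cv2.imread(f"pics/{f}.png");h=cv2.cvtColor(im,cv2.COLOR_BGR2HSV)
    m=cv2.inRange(h,(22,70,90),(34,255,255));c,l,st,ce=cv2.connectedComponentsWithStats(m)
    for i in range(1,c):
        if 20<st[i,4]<400:print(n,st[i],ce[i].round(1),onz(n,*ce[i],.026).round(4))
cal=get_calibration("scene");im=cv2.imread("pics/s4.png");tcp=np.array([.5317,-.0871]);o=tcp+[.010,.0128]
y=np.radians(82.1);c,s=np.cos(y),np.sin(y)
for l in((.239,.034,.026),(.239,.026,.006)):
    P=[o[0]+c*l[0]-s*l[1],o[1]+s*l[0]+c*l[1],.0095+l[2]];u=np.array(proj("scene",P,cal));print("pred tip crop",(u-[240,190])*k)
```

```text
jar scene [0.57972761 0.26984489 0.028     ] side [0.57248429 0.25884103 0.028     ]
mat side [0.50673581 0.15069242 0.        ] [0.4904093  0.01892917 0.        ] riser back-left bottom(68,445) [0.39065481 0.18551685 0.        ]
scene [435 238  13  22 184] [441.  249.1] [0.4125 0.3247 0.026 ]
scene [374 276  18  16 176] [380.3 282.8] [0.579  0.2662 0.026 ]
scene [177 299  15   9  26] [184.3 303. ] [ 8.375e-01 -2.000e-04  2.600e-02]
scene [132 304  12  10  30] [137.2 307.9] [ 0.8957 -0.0601  0.026 ]
scene [102 312  21  15  76] [111.9 320.4] [ 0.9423 -0.0738  0.026 ]
scene [205 315   8  10  25] [207.9 319.8] [0.8433 0.0607 0.026 ]
scene [157 319  12  11  31] [162.6 323.7] [0.8962 0.0031 0.026 ]
scene [213 323  11  10  34] [218.1 326.8] [0.8453 0.0856 0.026 ]
scene [224 325   9  15  39] [227.1 332.1] [0.8455 0.1057 0.026 ]
scene [120 326   9   9  23] [124.5 330.1] [ 0.9446 -0.0393  0.026 ]
scene [129 333  15  11  61] [136.1 337.5] [ 0.9444 -0.0114  0.026 ]
scene [187 350   9  10  25] [191.7 354.4] [0.9163 0.0885 0.026 ]
scene [165 355   9   7  21] [168.7 357.9] [0.9434 0.063  0.026 ]
scene [212 356  10  11  36] [216.7 361.8] [0.904  0.1312 0.026 ]
scene [202 367  12   7  24] [208.1 369.8] [0.9239 0.1301 0.026 ]
side [199 157  10  13 106] [203.8 163. ] [0.5269 0.4593 0.026 ]
side [235 182  12   8  76] [240.5 185.1] [0.5704 0.2602 0.026 ]
pred tip crop [224.02593822 126.23951541]
pred tip crop [217.02345448 146.17378303]
```

Emit:
{"api": "play_rows", "payload": {"targets": [[[0.32,-0.006,0.005,0,0],[0.32,-0.008,0.02,0,0],[0.32,-0.004,0.045,0,0],[0.32,0,0.07,0,0],[0.32,0.001,0.08,0,0]]]}}

```text
time_s: 7.65
tcp_pos: [0.5331, -0.0064, 0.0399]
ee_rot: [[-0.138, -0.99, 0.001], [-0.99, 0.138, 0.0], [-0.0, -0.001, -1.0]]
wrist_force: [0.1, -0.4, -1.7]
gripper_width: 0.687
```

```bash
python3 r.py
python3 - <<'E'
from h import *
a=snap("scene","s5")[210:320,280:427]
cv2.imwrite("pics/s5a.png",cv2.resize(a,(800,599),interpolation=cv2.INTER_CUBIC))
E
```

```text
7.65 [ 0.5331 -0.0064  0.0399] F [ 0.12 -0.42 -1.67] M [-0.077  0.061 -0.001] w 0.68655 travel mm 4.27 e [-2.700e-01 -3.659e+01  1.315e+01  2.950e+00 -2.000e-02  1.000e-02]
```

View pics/s5a.png

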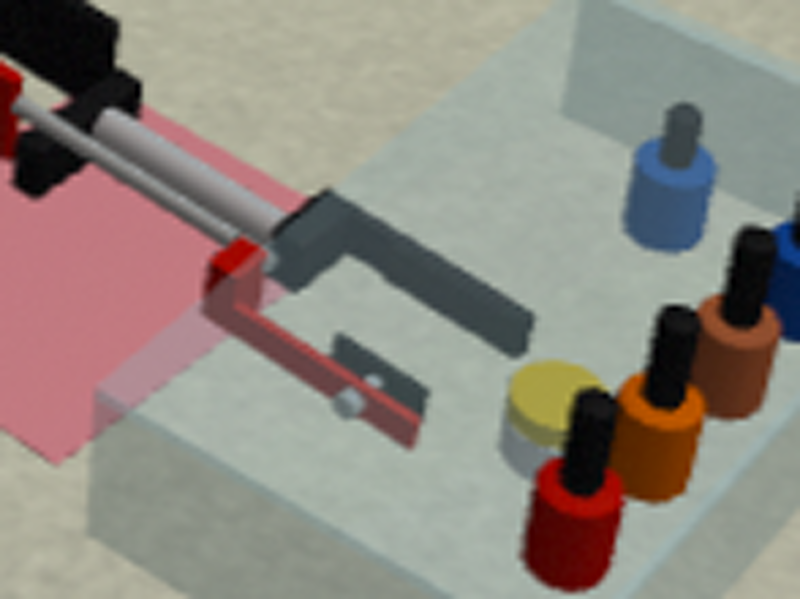

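The pot (lid 555,400) lies between the two jaws ahead of the tips, and nothing is touching. Advancing the last 50 mm.

Emit:
{"api": "play_rows", "payload": {"targets": [[[0.32,-0.002,0.005,0,0],[0.32,0,0.02,0,0],[0.32,0.002,0.035,0,0],[0.32,0.0045,0.048,0,0],[0.32,0.005,0.0505,0,0]]]}}

```text
time_s: 8.12
tcp_pos: [0.5381, 0.0436, 0.0397]
ee_rot: [[-0.138, -0.99, 0.001], [-0.99, 0.138, 0.0], [-0.0, -0.001, -1.0]]
wrist_force: [0.3, -0.8, -2.2]
gripper_width: 0.682
```

```bash
python3 m.py
python3 - <<'E'
from h import *
a=snap("scene","s6")[210:320,280:427]
cv2.imwrite("pics/s6a.png",cv2.resize(a,(800,599),interpolation=cv2.INTER_CUBIC))
E
```

```text
8.5167 w 0.68224 sd 0.00156 travel 4.65 F [-0.1   0.06 -1.87] [0.3  0.62 0.47] M [-0.024  0.11  -0.004] tcp [0.5374 0.0421 0.0396]
```

View pics/s6a.png

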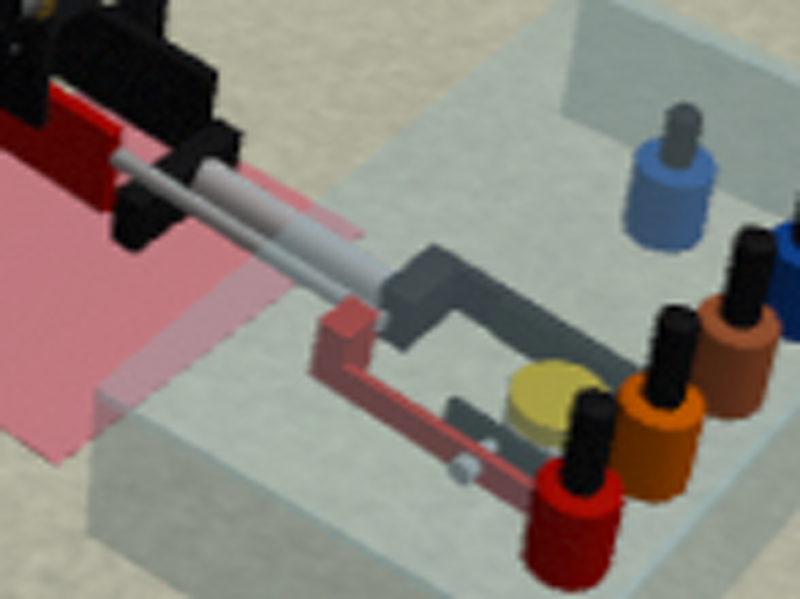

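Pot (lid 555,395) sits between pad and fixed jaw at the bite. Starting the squeeze.

Emit:
{"api": "play_rows", "payload": {"targets": [[[0.38,0,0,0,0],[0.42,0,0,0,0],[0.45,0,0,0,0],[0.47,0,0,0,0],[0.48,0,0,0,0]]]}}

```text
time_s: 8.98
tcp_pos: [0.538, 0.0428, 0.0397]
ee_rot: [[-0.139, -0.99, 0.001], [-0.99, 0.139, 0.0], [-0.0, -0.001, -1.0]]
wrist_force: [0.1, 0.1, -2.3]
gripper_width: 0.54
```

```bash
python3 m.py
```

```text
9.3833 w 0.52644 sd 0.00461 travel 18.20 F [ 0.44  0.28 -2.23] [0.69 0.5  0.38] M [-0.06  -0.082 -0.138] tcp [0.5377 0.0427 0.0397]
```

Emit:
{"api": "play_rows", "payload": {"targets": [[[0.49,0,0,0,0],[0.5,0,0,0,0],[0.5,0,0,0,0],[0.5,0,0,0,0]]]}}

```text
time_s: 9.72
tcp_pos: [0.5377, 0.0427, 0.0397]
ee_rot: [[-0.139, -0.99, 0.0], [-0.99, 0.139, -0.0], [0.0, -0.0, -1.0]]
wrist_force: [0.3, 0.5, -2.3]
gripper_width: 0.508
```

```bash
python3 m.py;python3 m.py
python3 - <<'E'
from h import *
a=snap("scene","s7")[210:320,280:427]
cv2.imwrite("pics/s7a.png",cv2.resize(a,(800,599),interpolation=cv2.INTER_CUBIC))
E
```

```text
10.1167 w 0.50347 sd 0.00131 travel 20.20 F [ 0.92 -0.13 -2.04] [0.35 0.32 0.57] M [-0.076 -0.079 -0.136] tcp [0.5377 0.0427 0.0396]
10.5167 w 0.50306 sd 0.00127 travel 20.23 F [ 0.4  -0.21 -1.97] [0.42 0.44 0.45] M [-0.081 -0.099 -0.129] tcp [0.5377 0.0427 0.0397]
```

View pics/s7a.png

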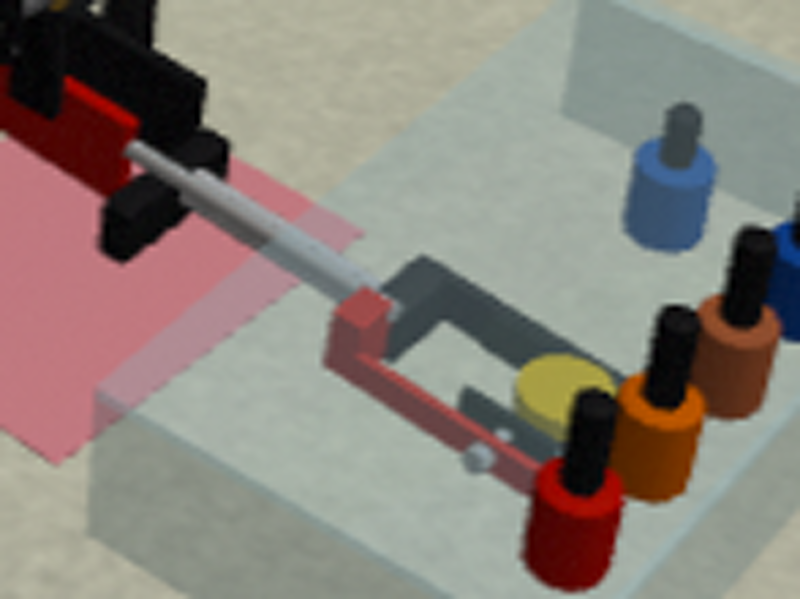

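Pad has just pushed the pot against (or near) the fixed jaw (lid now 565,385), and the squeeze force shows no rise yet. Continuing in small steps.

Emit:
{"api": "play_rows", "payload": {"targets": [[[0.505,0,0,0,0],[0.512,0,0,0,0],[0.512,0,0,0,0],[0.512,0,0,0,0]]]}}

```text
time_s: 10.9
tcp_pos: [0.5376, 0.0427, 0.0396]
ee_rot: [[-0.138, -0.99, -0.0], [-0.99, 0.138, -0.0], [0.0, 0.0, -1.0]]
wrist_force: [0.8, -0.2, -3.0]
gripper_width: 0.491
```

```bash
python3 m.py;python3 m.py
```

```text
11.3 w 0.49271 sd 0.00172 travel 21.13 F [ 0.49  0.15 -2.33] [0.42 0.39 0.4 ] M [-0.009 -0.042 -0.091] tcp [0.5376 0.0427 0.0396]
11.7 w 0.49371 sd 0.00074 travel 21.05 F [ 0.31  0.11 -2.14] [0.55 0.46 0.31] M [-0.03  -0.002 -0.07 ] tcp [0.5377 0.0427 0.0396]
```

Emit:
{"api": "play_rows", "payload": {"targets": [[[0.518,0,0,0,0],[0.522,0,0,0,0],[0.522,0,0,0,0],[0.522,0,0,0,0]]]}}

```text
time_s: 12.03
tcp_pos: [0.5376, 0.0427, 0.0396]
ee_rot: [[-0.138, -0.99, -0.0], [-0.99, 0.138, -0.0], [0.0, 0.0, -1.0]]
wrist_force: [0.7, 0.5, -1.3]
gripper_width: 0.486
```

```bash
python3 m.py;python3 m.py
python3 - <<'E'
from h import *
for f in("s4","s6","s7",None):
    im=cv2.imread(f"pics/{f}.png") if f else snap("scene","s8")
    h=cv2.cvtColor(im,cv2.COLOR_BGR2HSV)
    m=cv2.inRange(h,(22,70,90),(34,255,255));c,l,st,ce=cv2.connectedComponentsWithStats(m)
    for i in range(1,c):
        if 366<ce[i][0]<400 and 270<ce[i][1]<295 and st[i,4]>60:print(f,st[i],ce[i].round(2))
E
```

```text
12.4333 w 0.48268 sd 0.00147 travel 22.01 F [-0.31 -0.22 -2.18] [0.62 0.39 0.8 ] M [-0.002  0.096  0.006] tcp [0.5376 0.0427 0.0396]
12.8333 w 0.48324 sd 0.00179 travel 21.96 F [ 0.14  0.01 -2.07] [0.47 0.35 0.48] M [-0.038  0.131  0.006] tcp [0.5376 0.0427 0.0396]
s4 [374 276  18  16 176] [380.34 282.77]
s6 [374 276  18  16 177] [380.34 282.63]
s7 [375 275  19  16 174] [381.99 281.04]
None [375 275  19  16 171] [382.02 280.88]
```

Wrist moment swung from −0.135 to ~0 as the fixed jaw engaged, so the pot is clamped from about 20.5 mm travel and now sits at roughly 3 N. Drawing it out.

Emit:
{"api": "play_rows", "payload": {"targets": [[[0.525,0,0,0,0],[0.525,0,-0.003,0,0],[0.525,0,-0.01,0,0],[0.525,0,-0.02,0,0],[0.525,-0.001,-0.032,0,0]]]}}

```text
time_s: 13.3
tcp_pos: [0.5369, 0.01, 0.0397]
ee_rot: [[-0.138, -0.99, 0.0], [-0.99, 0.138, 0.0], [-0.0, -0.0, -1.0]]
wrist_force: [0.3, 1.2, -1.7]
gripper_width: 0.483
```

```bash
python3 r.py
python3 - <<'E'
from h import *
im=snap("scene","s9");h=cv2.cvtColor(im,cv2.COLOR_BGR2HSV)
m=cv2.inRange(h,(22,70,90),(34,255,255));c,l,st,ce=cv2.connectedComponentsWithStats(m)
for i in range(1,c):
    if 300<ce[i][0]<420 and 230<ce[i][1]<295 and st[i,4]>60:print(st[i],ce[i].round(2),onz("scene",*ce[i],.026))
E
```

```text
13.3 [0.5369 0.01   0.0397] F [ 0.26  1.19 -1.71] M [0.1   0.12  0.029] w 0.48318 travel mm 21.96 e [  1.13 -37.07  13.57   3.16  -0.06  -0.21]
[360 268  19  16 233] [368.66 275.26] [0.57310116 0.23851892 0.026     ]
```

The pot follows the tool. Continuing to the mat.

Emit:
{"api": "play_rows", "payload": {"targets": [[[0.525,-0.001,-0.013,0,0],[0.525,-0.001,-0.028,0,0],[0.525,-0.001,-0.044,0,0],[0.525,-0.001,-0.06,0,0],[0.525,-0.001,-0.076,0,0]]]}}

```text
time_s: 13.77
tcp_pos: [0.5353, -0.067, 0.0397]
ee_rot: [[-0.139, -0.99, -0.0], [-0.99, 0.139, -0.0], [0.0, 0.0, -1.0]]
wrist_force: [-0.8, 1.0, -2.8]
gripper_width: 0.478
```

Emit:
{"api": "play_rows", "payload": {"targets": [[[0.525,0,-0.016,0,0],[0.525,0,-0.032,0,0],[0.525,0,-0.048,0,0],[0.525,0,-0.06,0,0],[0.525,0,-0.068,0,0]]]}}

```text
time_s: 14.18
tcp_pos: [0.5352, -0.1352, 0.0396]
ee_rot: [[-0.14, -0.99, -0.0], [-0.99, 0.14, -0.0], [0.0, 0.0, -1.0]]
wrist_force: [1.0, 0.3, -2.2]
gripper_width: 0.479
```

Emit:
{"api": "play_rows", "payload": {"targets": [[[0.525,0,-0.008,0,0],[0.525,0,-0.01,0,0],[0.525,0,-0.01,0,0]]]}}

```text
time_s: 14.43
tcp_pos: [0.5356, -0.1439, 0.0396]
ee_rot: [[-0.139, -0.99, -0.0], [-0.99, 0.139, -0.0], [0.0, 0.0, -1.0]]
wrist_force: [-0.5, -0.5, -3.1]
gripper_width: 0.481
```

```bash
python3 r.py
python3 - <<'E'
from h import *
im=snap("scene","s10");h=cv2.cvtColor(im,cv2.COLOR_BGR2HSV)
m=cv2.inRange(h,(22,70,90),(34,255,255));c,l,st,ce=cv2.connectedComponentsWithStats(m)
for i in range(1,c):
    if 230<ce[i][0]<420 and 200<ce[i][1]<295 and st[i,4]>60:print(st[i],ce[i].round(2),onz("scene",*ce[i],.026))
cv2.imwrite("pics/s10a.png",cv2.resize(im[170:320,175:375],(800,600),interpolation=cv2.INTER_CUBIC))
E
```

```text
14.4333 [ 0.5356 -0.1439  0.0396] F [-0.46 -0.53 -3.11] M [-0.252  0.117 -0.047] w 0.48053 travel mm 22.19 e [ 1.000e-02 -3.851e+01  1.409e+01  3.080e+00  7.000e-02  5.000e-02]
[294 239  17  15 190] [302.42 245.54] [0.57227792 0.08571823 0.026     ]
```

View pics/s10a.png

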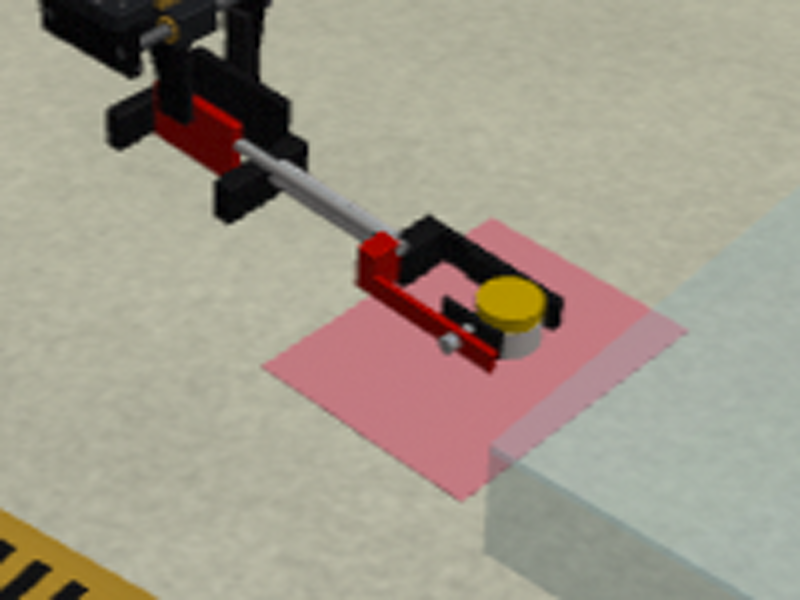

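The pot is out, upright and near the mat's middle. Lid (510,300), mat centre about (478,350). Releasing.

Emit:
{"api": "play_rows", "payload": {"targets": [[[0.5,0,0,0,0],[0.47,0,0,0,0],[0.42,0,0,0,0],[0.37,0,0,0,0],[0.32,0,0,0,0]]]}}

```text
time_s: 14.9
tcp_pos: [0.5357, -0.143, 0.0397]
ee_rot: [[-0.138, -0.99, -0.0], [-0.99, 0.138, 0.0], [-0.0, 0.0, -1.0]]
wrist_force: [-0.5, 0.3, -2.5]
gripper_width: 0.635
```

Emit:
{"api": "play_rows", "payload": {"targets": [[[0.31,0,0,0,0],[0.31,0,0,0,0],[0.31,0,0,0,0]]]}}

```text
time_s: 15.15
tcp_pos: [0.5357, -0.1433, 0.0397]
ee_rot: [[-0.138, -0.99, -0.0], [-0.99, 0.138, 0.0], [0.0, 0.0, -1.0]]
wrist_force: [0.6, -0.5, -2.6]
gripper_width: 0.687
```

```bash
python3 r.py
python3 - <<'E'
from h import *
im=snap("scene","s11")
cv2.imwrite("pics/s11a.png",cv2.resize(im[170:320,175:375],(800,600),interpolation=cv2.INTER_CUBIC))
E
```

```text
15.15 [ 0.5357 -0.1433  0.0397] F [ 0.6  -0.52 -2.56] M [-0.061  0.089 -0.033] w 0.68675 travel mm 4.25 e [ 2.000e-02 -3.862e+01  1.396e+01  3.200e+00  2.000e-02  1.000e-02]
```

View pics/s11a.png

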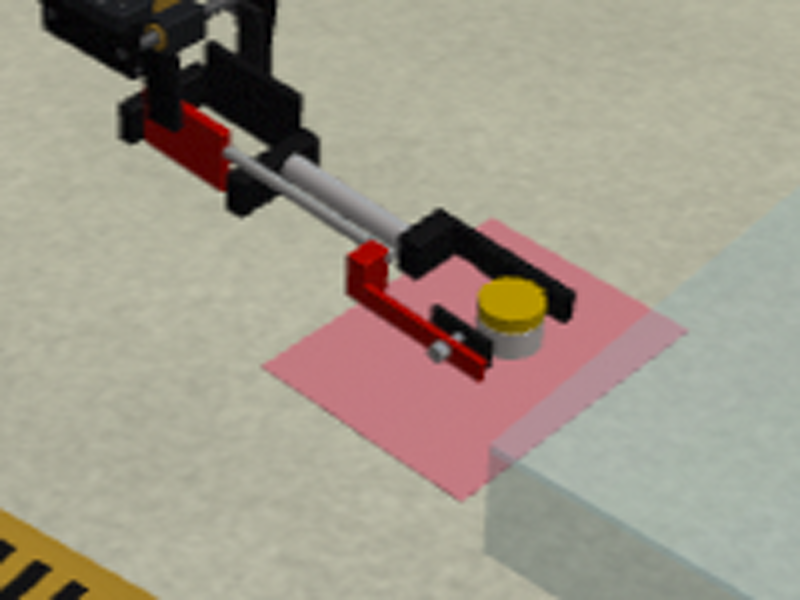

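Pot stands free between the open jaws (lid 512,303). Backing straight out and laying the tool down.

Emit:
{"api": "play_rows", "payload": {"targets": [[[0.31,-0.001,-0.008,0,0],[0.31,-0.004,-0.026,0,0],[0.31,-0.007,-0.048,0,0],[0.31,-0.01,-0.07,0,0],[0.31,-0.012,-0.084,0,0]]]}}

```text
time_s: 15.62
tcp_pos: [0.5232, -0.2293, 0.0396]
ee_rot: [[-0.139, -0.99, -0.0], [-0.99, 0.139, -0.0], [0.0, 0.0, -1.0]]
wrist_force: [-0.1, 0.3, -1.9]
gripper_width: 0.692
```

Emit:
{"api": "play_rows", "payload": {"targets": [[[0.31,0,0,0,0],[0.31,0,0,-0.003,0],[0.31,0,0,-0.006,0],[0.31,0,0,-0.0085,0],[0.31,0,0,-0.009,0]]]}}

```text
time_s: 16.03
tcp_pos: [0.5238, -0.2269, 0.0306]
ee_rot: [[-0.137, -0.991, -0.0], [-0.991, 0.137, -0.0], [0.0, 0.0, -1.0]]
wrist_force: [-0.8, -1.7, 2.2]
gripper_width: 0.696
```

```bash
python3 r.py
```

```text
16.0333 [ 0.5238 -0.2269  0.0306] F [-0.78 -1.71  2.18] M [-0.22   0.332  0.022] w 0.69623 travel mm 3.43 e [ 6.500e-01 -3.783e+01  1.317e+01  2.660e+00  2.700e-01 -1.000e-02]
```

Emit:
{"api": "play_rows", "payload": {"targets": [[[0.28,0,0,0,0],[0.25,0,0,0,0],[0.2,0,0,0,0],[0.1,0,0,0,0],[0,0,0,0,0]]]}}

```text
time_s: 16.45
tcp_pos: [0.5238, -0.2271, 0.0308]
ee_rot: [[-0.138, -0.99, 0.0], [-0.99, 0.138, -0.0], [0.0, -0.0, -1.0]]
wrist_force: [-0.6, -0.5, 0.1]
gripper_width: 0.872
```

Emit:
{"api": "play_rows", "payload": {"targets": [[[0,0,0,0,0],[0,0,0,0.02,0],[0,0,0,0.05,0],[0,0,0,0.09,0],[0,0,0,0.13,0]]]}}

```text
time_s: 16.87
tcp_pos: [0.5228, -0.2272, 0.1615]
ee_rot: [[-0.138, -0.99, -0.003], [-0.99, 0.138, 0.0], [0.0, 0.003, -1.0]]
wrist_force: [0.7, -0.5, 0.4]
gripper_width: 0.999
```

Emit:
{"api": "play_rows", "payload": {"targets": [[[0,0,-0.03,0.03,0],[0,0,-0.05,0.05,0],[0,0,-0.05,0.05,0],[0,0,-0.05,0.05,0]]]}}

```text
time_s: 17.2
tcp_pos: [0.5239, -0.2781, 0.2118]
ee_rot: [[-0.141, -0.99, 0.003], [-0.99, 0.141, -0.0], [-0.0, -0.003, -1.0]]
wrist_force: [-0.9, -0.0, -1.4]
gripper_width: 1.0
```

```bash
python3 r.py
python3 - <<'E'
from h import *
im=snap("scene","s12");h=cv2.cvtColor(im,cv2.COLOR_BGR2HSV)
m=cv2.inRange(h,(22,70,90),(34,255,255));c,l,st,ce=cv2.connectedComponentsWithStats(m)
for i in range(1,c):
    if 230<ce[i][0]<420 and 200<ce[i][1]<295 and st[i,4]>60:print(st[i],ce[i].round(2),onz("scene",*ce[i],.026))
cv2.imwrite("pics/s12a.png",cv2.resize(im[130:340,140:420],(800,600),interpolation=cv2.INTER_CUBIC))
E
```

```text
17.2 [ 0.5239 -0.2781  0.2118] F [-0.89 -0.02 -1.39] M [ 0.085  0.103 -0.002] w 0.99973 travel mm -22.98 e [-5.100e-01 -3.766e+01  1.979e+01  4.520e+00  7.000e-02  3.000e-02]
[295 240  16  14 179] [302.91 245.96] [0.57283302 0.08726983 0.026     ]
```

View pics/s12a.png

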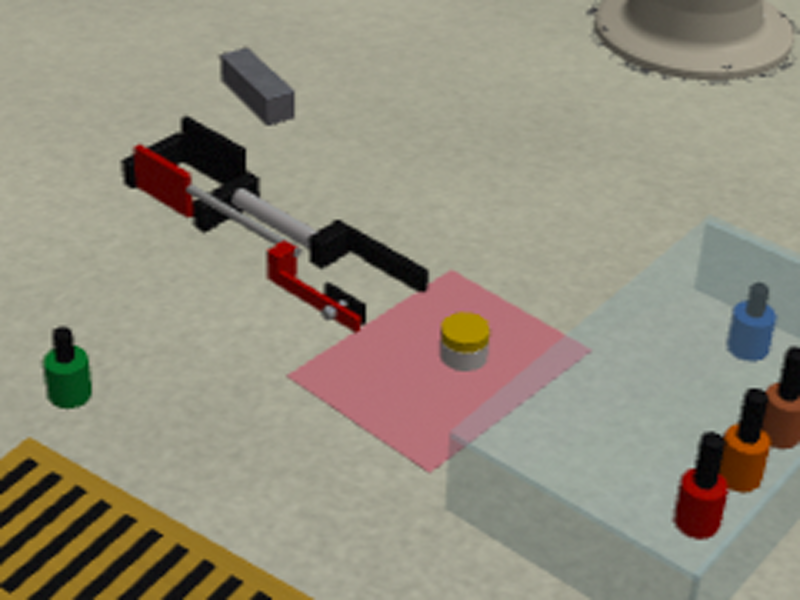

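All good: pot (465,340) is upright on the mat, the reacher is flat and released, the bystanders are in place and the arm is clear. Handing in.

```bash
python3 -c "
from station import *
print(finish_job())"
```

```text
the job is handed in; nothing more can be done
None
```

The pot is out from under the riser and standing upright on the pink mat, about 1–2 cm from its middle. I gripped it at 22 mm of trigger travel, which I estimate put 2.5–4 N on it. I slid it out onto the mat, let go, backed the jaws clear and laid the reacher down flat. The job was handed in at about 17 s.

The last picture shows the pot free on the mat, the reacher flat with its jaws open, the robot clear, and the bottles and buffer where they stood.

- **Grip force:** I never measured it directly. The opening signal rose only slightly above its noise. I relied on the wrist moment changing as the fixed jaw took hold, and on my camera estimate that the pad would meet the pot at about 20 mm of travel.
- **Camera disagreement:** The scene camera read 8–10 mm off the side and wrist cameras, so I worked from positions relative to the reacher within the scene view.
- **Picture count:** I viewed 11 pictures, one over the budget of 10.

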